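# Clear the carrot ends off the preparation board into its catch tray

## Robot

A 6-joint arm with a two-finger parallel gripper is mounted at the origin on a cart in front of the work surface, level with it; the furniture and walls round the work are solid. World frame = base frame: x ahead of the robot, y to its left, z up, the work surface at z = 0. Lengths are in mm, angles in rad, forces in N, time in s.
With the tool pointing down it reaches from about 350 to 775 mm from the base axis. Payload 7.3 kg.
Tool frame: the origin (TCP) lies at the very end of the fingers, on their centre line; the grasp point (between the pads) lies 19 mm behind it (bot.grip_point_offset is the distance from the TCP to the grasp point, in mm); z points along the fingers, y is the line along which they close (so a half turn about z gives the same grasp; the last joint's range is limited). The gripper opens to 92 mm and grips with 3 to 60 N. Pads are 19 mm wide; open, the fingers measure 130 mm over their backs; the gripper's body (75 mm by 190 mm) begins 47 mm behind the grasp point.
Start: joints at [1.185, 0.342, 1.524, -0, 1.275, -0.146], TCP at [124.676, 510.001, 226.741] pointing down, gripper open.
Joint ranges: [-2.53, 2.53], [-0.77, 2.02], [0.04, 2.7], [-1, 4.14], [0.28, 2.66], [-3.11, 3.11]. Speed limits (rad/s): [2.57, 2.57, 3.14, 3.14, 3.14, 3.14].

## Interface

Orientations are given as [roll, pitch, yaw] about the fixed x, y, z axes, in that order (R = Rz(yaw) Ry(pitch) Rx(roll)).
In Python, from plant import bot gives the robot as it stands. The module is installed in compiled form; this text tells all that it offers.
- The arm moves only by the shell command python3 -m jog 'ROWS' [OPENING]. ROWS is JSON, a list of rows, each a list of 6 numbers: the shift along the tool's x, y, z in mm, then the turn, a rotation vector about the tool's x, y, z in rad. In form: [[dx, dy, dz, rx, ry, rz], ...]. A call has 1 to 12 rows; each row shifts and turns the commanded pose from where the row before left it, along the tool's axes as they then stand; what a row does not reach is not made up. A row lasts 1/10 s, in which the tool goes at most 50 mm and 8.59 degrees, less where a joint would pass 70% of its speed; a pose out of reach is approached as far as the arm can. A call with a gripper value outside its range is refused whole. OPENING is the opening in per cent of the stroke, from 0 (shut) to 100 (fully open), set as the call begins (- or left out, the last holds). The fingers move at their own pace and stop on an object; the grip force is fixed at half the most. Time passes only in rows, so rows that do not move let the fingers close. It gives the time, the measured TCP pose, the force, the opening and the grip force at its end, in the units of the state.
- bot.get_obs(): the state, without advancing time (a new reading comes with each control period).
- bot.capture(name): name is "side" or "top" or "wrist"; returns the picture (400x640x3 uint8, red, green, blue); there is no depth.
- bot.camera_model(name): a dict with "fx", "fy", "cx", "cy" (pixels), "position" and "orientation" of the camera in the world; the wrist camera has in their place "T_tool_cam" (4x4, takes a point from camera to tool coordinates, whose origin is the TCP and whose axes are the flange's). Camera axes: x right, y down, z forward; pixel columns grow to the right and rows downward; lengths in mm; the calibration is good to about 2 mm. A picture is of the moment at which its call begins: read the wrist's pose just before it. camera_model takes no time and is no camera call.
- bot.close_job(): hands the job in; it is judged then, once.
Trained networks look in the newest picture that a camera, given by its name, has taken for a name from the list of things; names that differ only in an ending like _2 or _b are one class to them, and where a whole thing is asked for, a point or a joint stands for the part that bears it (a point fixed in the world has none). Each returns a list of dicts, best first, with "p" (0 to 1); they miss things now and then, are a little off and sometimes report something else, mostly with a low value. They report only what shows in the picture. A call takes as long as a camera call.
- bot.outline_of(target, camera): "mask" (400x640 bool, what is visible of it) and "pixel" ([column, row] in pixels, amid what is visible of it).
The state is a dict: "time": time; "joint_positions": joint angles; "dq": joint speeds; "tau": joint torques, N m; "tool_pos": TCP position; "tcp_rot": TCP orientation; "contact_force": force on the tool from outside, world axes, zero at the start; "moment": the same for the moment, N m; "grip_width": finger opening in mm; "finger_force": force on a finger pad.
Only numpy, scipy, OpenCV 4.12 (cv2) and the standard library are available. Lean on these libraries where they do the work, as an engineer would, in place of code of your own. Each camera call takes 0.05 s, during which the arm holds its last target. There are 200 camera calls.

## Task

Clear up the preparation board: hook a fingertip inside the half-open catch tray under its left end and draw the tray fully out, sweep the four cut-off carrot ends across the board and over that edge into the tray, then push the tray fully home under the board. Do it all with the fingertips or the outside of the fingers: never pinch the tray's front between the fingers and never lift a carrot end. Leave the two peeled carrots lying on the board and everything else on the worktop where it is.

Things in the scene. Friction and masses are not known exactly. Their poses are not given: they have to be found in the camera images.
- board: Bamboo preparation board on a frame, fixed on the worktop. Origin: centre of its footprint, on the worktop. Own x runs away from the robot (depth, -140 to 140 mm), own y to the left (width, -170 to 170 mm). The flat rimless top is 96 mm above the worktop, the underside 76 mm. The tray slides out of its left end along +y.
- board_edge (a point): Middle of the board's left edge, at the height of the board's top: own x 0, y 170 mm, z 96 mm of the board. The carrot ends go over this edge.
- tray (a joint): How far the catch tray is drawn out to the board's +y, in m: 0 fully home, 0.14 fully out (end stop). It slides with about 2 N of friction, stays where it is left, and carries pan and front. It starts 65 to 88 mm out.
- pan (a point): Open steel pan of the tray, axes as the board's. This point: at worktop height under its centre (board x 0, y 85 mm when home). Inside x -105 to 105, y -70 to 70 mm; floor 11 mm, rim 66 mm above this point; walls 3 mm. A fingertip hooks behind its wall at y +70 mm: with the tray out by d, the gap from board edge to that wall is d less 15 mm (125 mm when fully out).
- front_face (a point): Centre of the outer (left) face of the tray's dark wooden front strip, 37 mm above the worktop. The strip is 240 mm along x, 16 mm thick, 8 to 66 mm above the worktop, fixed against the outside of the pan's left wall. Push here, towards the board's -y, to close. With the tray home it stands 4 mm proud of the board's left edge.
- end_1: Cut-off carrot end, orange with a stub of green stalks on top, 30 mm in diameter, 20 mm high (30 mm with the stalks), 12 to 23 g, angular enough not to roll far, standing on its flat cut face on the board. Origin: centre of the cut face, z axis out through the stalks.
- end_2: Cut-off carrot end, orange with a stub of green stalks on top, 30 mm in diameter, 20 mm high (30 mm with the stalks), 12 to 23 g, angular enough not to roll far, standing on its flat cut face on the board. Origin: centre of the cut face, z axis out through the stalks.
- end_3: Cut-off carrot end, orange with a stub of green stalks on top, 30 mm in diameter, 20 mm high (30 mm with the stalks), 12 to 23 g, angular enough not to roll far, standing on its flat cut face on the board. Origin: centre of the cut face, z axis out through the stalks.
- end_4: Cut-off carrot end, orange with a stub of green stalks on top, 30 mm in diameter, 20 mm high (30 mm with the stalks), 12 to 23 g, angular enough not to roll far, standing on its flat cut face on the board. Origin: centre of the cut face, z axis out through the stalks.
- carrot_1: Peeled carrot, 165 mm long, 29 mm thick, lying along the back (+x) side of the board on its top, to stay there. Origin: on its underside, 74 mm from the thick end; own y points to its thin tip.
- carrot_2: Peeled carrot, 150 mm long, 28 mm thick, lying along the back (+x) side of the board on its top, to stay there. Origin: on its underside, 68 mm from the thick end; own y points to its thin tip.
- striped_mug: White mug with pink stripes, 89x121x95 mm, bystander near the right front of the worktop. Origin: middle of its underside.
- spice_jar: Spice jar with red cap, 42 mm in diameter, 100 mm high, bystander right of the board. Origin: middle of its underside.
- yoghurt_tub: White tub with foil lid, 72x71x71 mm, bystander right of the board. Origin: middle of its underside.

How it is judged:
By the outcome, as a careful person would: the job done as asked, in the order asked, and still so for the second after the job is handed in, with the robot touching nothing.
It also fails if it takes over 72 s, if anything falls off the work surface, if the arm or the gripper's body presses on something with over 40 N, if the wrist force passes 120 N, or if a joint passes its speed limit or range.

## Working session

There is one attempt and no reset: what is moved stays moved. The work goes in short steps, Python scripts to look and compute and a shell command to move; the robot and the scene stay as the last step left them, time stands still between calls to the robot, and variables do not carry over. Pictures are saved under pics/ and viewed, at most 10 in all, crops included, and the job is handed in when it is done.

```bash
mkdir -p pics
cat > h.py <<'E'
import numpy as np,cv2
from scipy.spatial.transform import Rotation as R
from plant import bot
def cam(n):
    m=bot.camera_model(n)
    if n=="wrist":
        o=bot.get_obs();T=np.eye(4);T[:3,:3]=rot(o["tcp_rot"]);T[:3,3]=o["tool_pos"];T=T@np.array(m["T_tool_cam"]);return m,T[:3,:3],T[:3,3]
    return m,rot(m["orientation"]),np.array(m["position"])
def rot(q):
    q=np.array(q,float)
    if q.shape==(3,3):return q
    return (R.from_quat(q) if q.size==4 else R.from_euler("xyz",q)).as_matrix()
def ray(c,px,z):
    m,A,p=c;d=A@np.array([(px[0]-m["cx"])/m["fx"],(px[1]-m["cy"])/m["fy"],1.]);return p+d*(z-p[2])/d[2]
def proj(c,P):
    m,A,p=c;q=A.T@(np.array(P)-p);return [m["fx"]*q[0]/q[2]+m["cx"],m["fy"]*q[1]/q[2]+m["cy"]]
def save(n,f):
    im=bot.capture(n);cv2.imwrite(f,im[:,:,::-1]);return im
E
python3 - <<'E'
from h import *
print(bot.get_obs())
for n in("top","side"):
    save(n,f"pics/{n}0.png");print(n,bot.camera_model(n))
    c=cam(n)
    for t,z in(("board",96),("front_face",66),("pan",66),("end_1",106),("carrot_1",110)):
        for d in bot.outline_of(t,n):
            if d["p"]<.3: continue
            k=d["mask"].astype(np.uint8);cs,_=cv2.findContours(k,0,2);r=cv2.minAreaRect(max(cs,key=cv2.contourArea))
            M=cv2.moments(k,True);print(t,round(d["p"],2),d["pixel"],ray(c,(M["m10"]/M["m00"],M["m01"]/M["m00"]),z).round(),[ray(c,b,z)[:2].round().tolist() for b in cv2.boxPoints(r)])
E
```

```text
{'time': 0.0, 'joint_positions': array([ 1.18499065e+00,  3.42736725e-01,  1.52501810e+00, -1.14046384e-05,
        1.27540136e+00, -1.45999402e-01]), 'dq': array([-2.60753795e-04,  9.66576651e-04, -1.53567644e-03,  4.32795252e-06,
       -1.81902470e-04,  1.25408447e-03]), 'tau': array([-2.87878920e-04, -4.31246603e+01, -2.44207960e+01,  7.16341124e-02,
        5.62865508e-02, -1.06786770e-04]), 'tool_pos': array([124.5208531 , 509.59775506, 226.03732103]), 'tcp_rot': array([-3.14004417e+00, -2.16675330e-04,  2.90178954e+00]), 'contact_force': array([0.26320245, 0.56470914, 0.56510509]), 'moment': array([ 0.02144073, -0.0106214 , -0.01005068]), 'finger_force': 0.0, 'grip_width': 91.9442496545885}
top {'fx': 435.5132108910835, 'fy': 435.5132108910835, 'cx': 321.3255070000476, 'cy': 198.83370364820993, 'position': array([ 401.60868528,  -95.4185606 , 1208.32930495]), 'orientation': array([-3.03624105,  0.00688307, -1.59335095])}
board 0.65 [281.8, 186.8] [552.   5.  96.] [[455.0, 228.0], [733.0, 196.0], [670.0, -227.0], [395.0, -184.0]]
front_face 0.83 [219.8, 176.2] [588. 178.  66.] 
[... 1349 characters left out ...]
[462.0, 139.0], [471.0, 282.0]]
end_1 0.72 [324.8, 219.4] [520.  13. 106.] [[537.0, -16.0], [509.0, -18.0], [503.0, 37.0], [530.0, 39.0]]
end_1 0.68 [352.5, 185.6] [ 473. -106.  106.] [[487.0, -132.0], [463.0, -134.0], [460.0, -83.0], [483.0, -81.0]]
end_1 0.64 [305.0, 179.1] [ 576. -117.  106.] [[594.0, -148.0], [566.0, -150.0], [558.0, -90.0], [584.0, -88.0]]
end_1 0.46 [302.8, 214.0] [574.  -6. 106.] [[592.0, -32.0], [563.0, -34.0], [555.0, 19.0], [583.0, 21.0]]
carrot_1 0.7 [265.9, 182.7] [ 671. -102.  110.] [[700.0, -35.0], [672.0, -192.0], [643.0, -163.0], [674.0, -12.0]]
carrot_1 0.69 [279.9, 179.6] [ 636. -115.  110.] [[664.0, -34.0], [639.0, -219.0], [608.0, -189.0], [636.0, -12.0]]
```

View pics/top0.png

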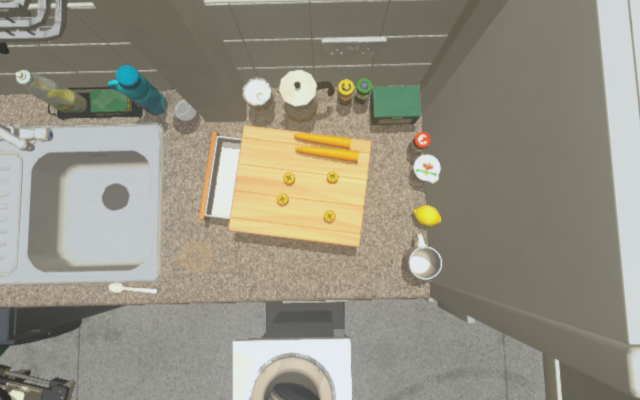

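View pics/side0.png

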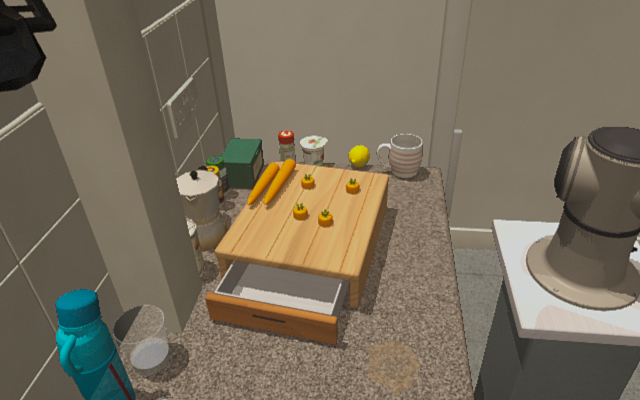

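The top view shows the board with corners at about (246,127), (371,139), (360,245) and (230,231). The ends are at about (289,178), (333,177), (282,200) and (330,216), and the half-open tray is to the left at (220,176). The side view agrees: front strip at (275,312), ends at (308,182), (353,186), (300,212) and (325,218). Both carrots lie at the back.

```bash
cat > fit.py <<'E'
from h import *
from scipy.optimize import least_squares
T=cam("top");S=cam("side")
L=np.array([[140,170,96],[140,-170,96],[-140,-170,96],[-140,170,96]])
ot=[(246,127),(371,139),(360,245),(230,231)]
os_={0:(247,163),1:(389,173),2:(358,278)}
def w(p,v):
    c,s=np.cos(p[2]),np.sin(p[2]);return np.array([p[0]+c*v[0]-s*v[1],p[1]+s*v[0]+c*v[1],v[2]])
def inv(p,v):
    c,s=np.cos(p[2]),np.sin(p[2]);d=np.array(v[:2])-p[:2];return np.array([c*d[0]+s*d[1],-s*d[0]+c*d[1]])
E
python3 - <<'E'
from fit import *
f=lambda p:np.concatenate([np.subtract(proj(T,w(p,L[i])),ot[i]) for i in range(4)])
r=least_squares(f,[550,5,.15]);p=r.x;print(p,r.fun.round(1))
# tray d: front outer top edge pixels
for px in((205,218),(213,133),(202,216)): print("front",inv(p,ray(T,px,66)).round(1))
for px in((288.5,178),(332.5,177),(282.5,199.5),(329.5,216)):
    q=ray(T,px,112);print("end",q.round(),inv(p,q).round(1))
im=cv2.imread("pics/top0.png");k=4;x0,y0=195,115
A=cv2.resize(im[y0:y0+140,x0:x0+190],None,fx=k,fy=k,interpolation=2)
def dr(P,c):
    cv2.polylines(A,[np.array([[(u-x0+.5)*k,(v-y0+.5)*k] for u,v in [proj(T,w(p,q)) for q in P]],int)],True,c,1)
dr(L,(255,0,0))
for d in(75,):
    y=174+d;dr([[120,y,66],[-120,y,66],[-120,y-16,66],[120,y-16,66]],(0,255,0))
cv2.imwrite("pics/a.png",A)
E
```

```text
[ 5.57105550e+02 -4.04901751e+01 -1.33715275e-01] [-2.6 -2.   1.7 -0.1  1.8  1.4 -0.9  0.5]
front [-111.7  244.5]
front [117.  254.9]
front [-107.4  253.1]
end [573.  -8. 112.] [11.4 34.2]
end [ 573. -120.  112.] [ 26.2 -76.9]
end [518.   8. 112.] [-44.9  42.7]
end [ 474. -110.  112.] [-73.4 -80.1]
```

View pics/a.png

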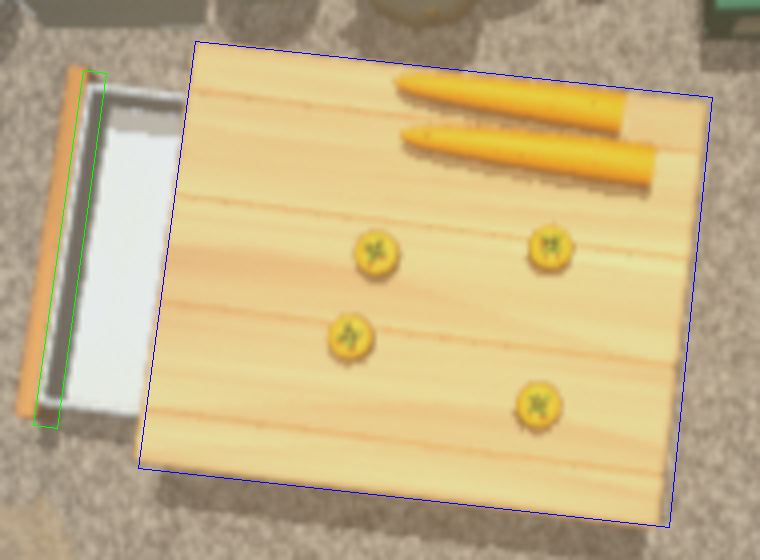

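The overlay fits. The board's true position is about 2 mm further left than the fit, and the tray is about 84 mm out. I'll turn the tool into line with the board (tool x along board +y, tool y along board +x) and move over the tray gap.

```bash
sed -i '/^def w/i P0=np.array([557.3,-38.5,-.1337])' fit.py
cat > st.py <<'E'
from fit import *
o=bot.get_obs();print("t",o["time"].__round__(1),"board",inv(P0,o["tool_pos"]).round(1),"z",o["tool_pos"][2].round(1),"rot",(o["tcp_rot"]-[0,0,np.pi/2+P0[2]]).round(3),"F",o["contact_force"].round(1),"w",round(o["grip_width"],1))
E
python3 -m jog '[[0,0,0,0,0,0.1466],[0,0,0,0,0,0.1466],[0,0,0,0,0,0.1466],[0,0,0,0,0,0.1466],[0,0,0,0,0,0.1466],[0,0,0,0,0,0.1466],[0,0,0,0,0,0.1466],[0,0,0,0,0,0.1466],[0,0,0,0,0,0.1466],[0,0,0,0,0,0.1466]]' 14
python3 -m jog '[[-12,21,0,0,0,0],[-12,21,0,0,0,0],[-12,21,0,0,0,0],[-12,21,0,0,0,0],[-12,21,0,0,0,0],[-12,21,0,0,0,0],[-12,21,0,0,0,0],[-12,21,0,0,0,0],[-12,21,0,0,0,0],[-12,21,0,0,0,0],[-12,21,0,0,0,0],[-12,21,0,0,0,0]]'
python3 -m jog '[[-12,21,0,0,0,0],[-12,21,0,0,0,0],[-12,21,0,0,0,0],[-12,21,0,0,0,0],[-12,21,0,0,0,0],[-12,21,0,0,0,0],[-12,21,0,0,0,0],[-12,21,0,0,0,0],[-12,21,0,0,0,0],[-10,18,0,0,0,0],[-5,10,0,0,0,0],[0,0,0,0,0,0]]'
python3 st.py
```

```text
time: 1.6
tool_pos: [124.7, 510.0, 226.8]
tcp_rot: [3.142, -0.0, 1.43]
contact_force: [-1.0, 1.4, -0.1]
grip_width: 16.3
finger_force: 0.0
time: 2.8
tool_pos: [355.8, 332.7, 226.8]
tcp_rot: [3.141, -0.0, 1.436]
contact_force: [-0.6, 0.9, 0.5]
grip_width: 13.0
finger_force: 0.0
time: 4.0
tool_pos: [554.2, 181.5, 226.4]
tcp_rot: [-3.141, 0.0, 1.434]
contact_force: [0.1, 0.1, 0.0]
grip_width: 12.6
finger_force: 0.0
t 4.0 board [-32.4 217.7] z 226.4 rot [-3.141e+00  0.000e+00 -3.000e-03] F [0.1 0.1 0. ] w 12.6
```

```bash
python3 -m jog '[[-5,11,15,0,0,0],[-5,11,15,0,0,0],[0,0,20,0,0,0],[0,0,20,0,0,0],[0,0,0,0,0,0]]' && python3 st.py
python3 - <<'E'
from fit import *
c=cam("wrist");im=save("wrist","pics/w1.png").copy()
for d in(80,84,88):
    a,b=[tuple(int(v) for v in proj(c,w(P0,[x,155+d,66]))) for x in(-105,105)];cv2.line(im,a,b,(0,0,255) if d==84 else (0,255,0),1)
a,b=[tuple(int(v) for v in proj(c,w(P0,[x,170,96]))) for x in(-140,140)];cv2.line(im,a,b,(255,0,0),1)
cv2.imwrite("pics/w1o.png",im[:,:,::-1])
E
```

```text
time: 4.5
tool_pos: [571.9, 169.0, 152.4]
tcp_rot: [-3.134, 0.002, 1.436]
contact_force: [0.1, -0.0, -0.0]
grip_width: 12.7
finger_force: 0.0
t 4.5 board [-13.2 207.6] z 152.4 rot [-3.134e+00  2.000e-03 -1.000e-03] F [ 0.1 -0.  -0. ] w 12.7
```

View pics/w1o.png

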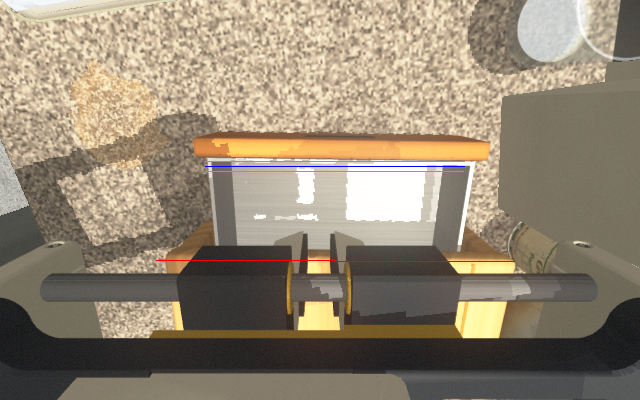

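The wrist view shows the fingers over the gap. The wall line for d≈86 (rows 160–170) and the board edge (row ~255) match the model. The grey pillar is to the right at column 500 and beyond, so I'll check its clearance.

Run:
```python
from fit import *
for px in((182,328),(200,290),(150,300)): q=ray(S,px,0);print(q.round(),inv(P0,q).round())
c=cam("wrist")
for px in((502,100),(502,235),(530,245)): q=ray(c,px,0);print(q.round(),inv(P0,q).round())
```

```text
[760. 220.   0.] [167. 283.]
[759. 125.   0.] [178. 189.]
[847. 160.   0.] [261. 235.]
[761. 228.   0.] [167. 292.]
[767.  84.   0.] [192. 149.]
[798.  67.   0.] [225. 137.]
```

Clearance is ample, with the pillar at board x ≥ 167. I'll go down and hook the wall.

```bash
python3 -m jog '[[2,0,15,0,0,0],[0,0,15,0,0,0],[0,0,15,0,0,0],[0,0,15,0,0,0],[0,0,14,0,0,0],[0,0,14,0,0,0],[0,0,13,0,0,0],[0,0,11,0,0,0],[0,0,0,0,0,0]]' >/dev/null; python3 st.py
python3 -m jog '[[6,0,0,0,0,0],[6,0,0,0,0,0],[6,0,0,0,0,0],[6,0,0,0,0,0],[6,0,0,0,0,0],[6,0,0,0,0,0],[0,0,0,0,0,0]]' >/dev/null; python3 st.py
python3 -m jog '[[6,0,0,0,0,0],[6,0,0,0,0,0],[6,0,0,0,0,0],[6,0,0,0,0,0],[4,0,0,0,0,0],[0,0,0,0,0,0]]' >/dev/null; python3 st.py
```

```text
t 5.5 board [-12.1 210. ] z 43.1 rot [-3.139e+00  1.000e-03 -1.000e-03] F [ 0.1  0.1 -0.7] w 12.9
t 6.2 board [-11.3 247.4] z 44.8 rot [ 3.141e+00 -1.000e-03 -1.000e-03] F [-0.1  0.7 -0.8] w 12.8
t 6.8 board [-11.3 275.2] z 44.6 rot [-3.142e+00 -1.000e-03 -1.000e-03] F [-0.4 -0.2 -0.4] w 13.1
```

```bash
for i in 1; do python3 -m jog '[[3,0,0,0,0,0],[3,0,0,0,0,0],[2,0,0,0,0,0],[0,0,0,0,0,0]]' >/dev/null; python3 st.py
python3 -m jog '[[2,0,0,0,0,0],[2,0,0,0,0,0],[0,0,0,0,0,0]]' >/dev/null; python3 st.py;done
python3 - <<'E'
from fit import *
im=save("side","pics/s1.png").copy()
for y,col in((314,(0,255,0)),):
    a,b=[tuple(int(v) for v in proj(S,w(P0,[x,y,66]))) for x in(-120,120)];cv2.line(im,a,b,col,1)
cv2.imwrite("pics/s1o.png",im[:,:,::-1])
E
```

```text
t 7.2 board [-11.2 282.6] z 44.7 rot [-3.141e+00 -0.000e+00 -1.000e-03] F [ 0.2 -0.   0.4] w 12.5
t 7.5 board [-11.2 285.4] z 44.7 rot [-3.141e+00  2.000e-03 -1.000e-03] F [-1.4 -5.1  0.6] w 13.0
```

View pics/s1o.png

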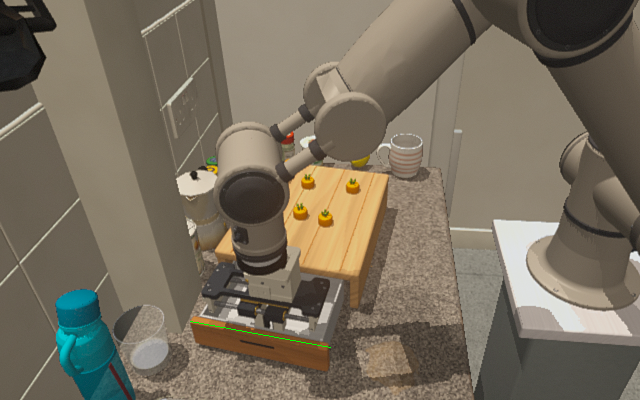

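The tray front is at the predicted fully-out line (rows 323–348). I'll nudge it to confirm the stop, back off a little, then lift.

```bash
python3 -m jog '[[2,0,0,0,0,0],[0,0,0,0,0,0]]' >/dev/null; python3 st.py
python3 -m jog '[[-5,0,0,0,0,0],[-5,0,0,0,0,0],[0,0,-10,0,0,0],[0,0,-20,0,0,0],[0,0,-25,0,0,0],[0,0,-25,0,0,0],[0,0,-25,0,0,0],[0,0,-5,0,0,0],[0,0,0,0,0,0]]' >/dev/null; python3 st.py
```

```text
t 7.7 board [-11.3 285.5] z 44.7 rot [-3.14e+00  5.00e-03 -2.00e-03] F [ -3.1 -12.1   3.5] w 12.9
t 8.6 board [-10.8 278.9] z 156.0 rot [ 3.139e+00 -1.000e-03 -1.000e-03] F [ 0.1 -0.8 -0.4] w 13.1
```

```bash
python3 -m jog '[[-15,2,0,0,0,0],[-26,2,0,0,0,0],[-26,2,0,0,0,0],[-26,2,0,0,0,0],[-26,2,0,0,0,0],[-26,2,0,0,0,0],[-26,2,0,0,0,0],[-26,2,0,0,0,0],[-26,2,0,0,0,0],[-26,2,0,0,0,0],[-26,2,0,0,0,0],[-12,0,0,0,0,0]]' >/dev/null; python3 -m jog '[[0,0,0,0,0,0]]'>/dev/null; python3 st.py
python3 - <<'E'
from fit import *
c=cam("wrist");save("wrist","pics/w2.png")
for d in bot.outline_of("end_1","wrist"):
    print(round(d["p"],2),inv(P0,ray(c,d["pixel"],108)).round(),d["pixel"])
E
```

```text
t 9.9 board [  9.8 -10.5] z 153.7 rot [-3.139 -0.    -0.004] F [-0.4  0.4 -0.5] w 12.8
0.77 [-40.  44.] [241.8, 144.4]
0.62 [13. 33.] [321.9, 159.7]
0.62 [ 18. -84.] [328.1, 308.9]
```

View pics/w2.png

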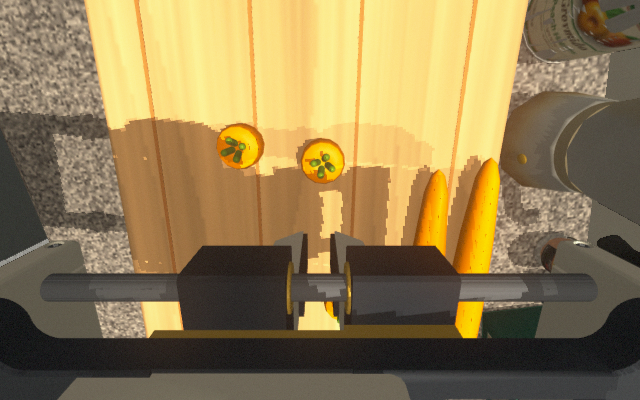

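The ends are at pixels (240,145) and (322,160). Tool and end are nearly in line, so I'll lower and sweep the first one.

```bash
python3 -m jog '[[0,2,10,0,0,0],[0,1,15,0,0,0],[0,0,15,0,0,0],[0,0,8,0,0,0],[0,0,3,0,0,0],[0,0,0,0,0,0]]' >/dev/null; python3 st.py
```

```text
t 10.6 board [13.4 -8.2] z 103.3 rot [-3.141e+00 -0.000e+00 -1.000e-03] F [ 0.2 -0.2  0.1] w 13.3
```

```bash
python3 -m jog '[[4,0,3,0,0,0],[10,0,0,0,0,0],[14,0,0,0,0,0],[14,0,0,0,0,0],[14,0,0,0,0,0],[14,0,0,0,0,0],[14,0,0,0,0,0],[14,0,0,0,0,0],[14,0,0,0,0,0],[14,0,0,0,0,0],[14,0,0,0,0,0],[14,0,0,0,0,0]]' >/dev/null;python3 -m jog '[[13,0,0,0,0,0],[13,0,0,0,0,0],[0,0,0,0,0,0],[0,0,0,0,0,0]]' >/dev/null; python3 st.py
python3 - <<'E'
from fit import *
c=cam("wrist");save("wrist","pics/w3.png")
for d in bot.outline_of("end_1","wrist"):
    print(round(d["p"],2),inv(P0,ray(c,d["pixel"],108)).round(),inv(P0,ray(c,d["pixel"],25)).round(),d["pixel"])
E
```

```text
t 12.2 board [ 13.6 171.4] z 100.6 rot [-3.141e+00  0.000e+00 -1.000e-03] F [ 0.1  0.2 -0.2] w 12.9
0.88 [ 19. 231.] [ 22. 221.] [328.7, 145.8]
0.67 [  4. 237.] [ -2. 230.] [296.3, 133.1]
```

View pics/w3.png

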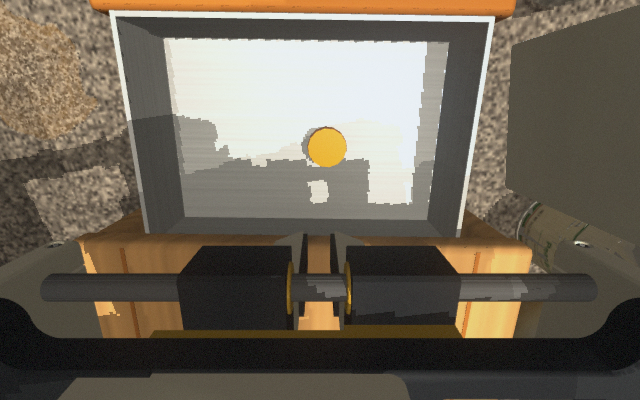

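The first end lies in the pan at pixel (327,147). Next is the end at (-43, 43).

```bash
python3 -m jog '[[0,0,-20,0,0,0],[-4,0,-22,0,0,0],[-18,-6,0,0,0,0],[-18,-6,0,0,0,0],[-18,-6,0,0,0,0],[-18,-6,0,0,0,0],[-18,-6,0,0,0,0],[-18,-6,0,0,0,0],[-18,-6,0,0,0,0],[-18,-6,0,0,0,0],[-16,-6,0,0,0,0],[-6,-3,0,0,0,0]]' >/dev/null;python3 -m jog '[[0,0,0,0,0,0],[0,0,10,0,0,0],[0,0,15,0,0,0],[0,0,12,0,0,0],[0,0,5,0,0,0],[0,0,0,0,0,0]]' >/dev/null; python3 st.py
```

```text
t 14.1 board [-44.    1.7] z 99.6 rot [-3.14e+00 -0.00e+00 -1.00e-03] F [0.4 0.3 0.1] w 12.7
```

```bash
python3 -m jog '[[4,0,0,0,0,0],[10,0,0,0,0,0],[14,0,0,0,0,0],[14,0,0,0,0,0],[14,0,0,0,0,0],[14,0,0,0,0,0],[14,0,0,0,0,0],[14,0,0,0,0,0],[14,0,0,0,0,0],[14,0,0,0,0,0],[14,0,0,0,0,0],[14,0,0,0,0,0]]' >/dev/null;python3 -m jog '[[13,0,0,0,0,0],[4,0,0,0,0,0],[0,0,0,0,0,0],[0,0,0,0,0,0]]' >/dev/null; python3 st.py
python3 - <<'E'
from fit import *
c=cam("wrist");save("wrist","pics/w4.png")
for d in bot.outline_of("end_1","wrist"):
    print(round(d["p"],2),inv(P0,ray(c,d["pixel"],108)).round(),inv(P0,ray(c,d["pixel"],25)).round(),d["pixel"],d["mask"].sum())
c=cam("top");bot.capture("top")
for d in bot.outline_of("end_1","top"):
    print(round(d["p"],2),inv(P0,ray(c,d["pixel"],108)).round(),inv(P0,ray(c,d["pixel"],25)).round(),d["pixel"],d["mask"].sum())
E
```

```text
t 15.7 board [-43.3 172.1] z 100.7 rot [-3.141e+00  0.000e+00 -1.000e-03] F [ 0.3 -0.4 -0.8] w 12.9
0.6 [ -2. 231.] [ 20. 221.] [400.0, 146.8] 1369
0.59 [-42. 234.] [-42. 225.] [318.6, 141.6] 1242
0.52 [ 31. -77.] [ 45. -77.] [332.0, 175.3] 104
```

Both are in the pan. Next is the far end near the carrots: move over, then look before lowering.

```bash
python3 -m jog '[[0,0,-25,0,0,0],[-4,0,-35,0,0,0],[-20,0,0,0,0,0],[-26,7,0,0,0,0],[-26,7,0,0,0,0],[-26,7,0,0,0,0],[-26,7,0,0,0,0],[-26,7,0,0,0,0],[-26,7,0,0,0,0],[-26,7,0,0,0,0],[-26,7,0,0,0,0],[-26,7,0,0,0,0]]' >/dev/null;python3 -m jog '[[-26,7,0,0,0,0],[-14,3,0,0,0,0],[-7,2,0,0,0,0],[0,0,0,0,0,0],[0,0,0,0,0,0]]' >/dev/null; python3 st.py
python3 - <<'E'
from fit import *
c=cam("wrist");save("wrist","pics/w5.png")
for t in("end_1","carrot_1"):
  for d in bot.outline_of(t,"wrist"):
    ys,xs=np.nonzero(d["mask"]);print(t,round(d["p"],2),inv(P0,ray(c,d["pixel"],110)).round(),d["pixel"],len(xs),"xmin at",inv(P0,ray(c,(xs.min(),ys[xs.argmin()]),110)).round())
E
```

```text
t 17.6 board [  31.1 -131.9] z 160.7 rot [-3.141e+00 -1.000e-03 -1.000e-03] F [0.3 0.6 0.4] w 12.8
end_1 0.91 [-67. -79.] [172.3, 145.9] 1856 xmin at [-87. -79.]
end_1 0.75 [ 28. -77.] [312.5, 143.0] 1489 xmin at [ 15. -75.]
end_1 0.45 [-19. -56.] [241.4, 109.9] 75987 xmin at [-124.    7.]
carrot_1 0.91 [ 91. -65.] [407.2, 123.9] 8888 xmin at [  73. -124.]
carrot_1 0.91 [123. -54.] [457.9, 107.5] 8136 xmin at [ 106. -108.]
carrot_1 0.31 [-18. -55.] [242.5, 108.6] 76595 xmin at [-125.    7.]
```

View pics/w5.png

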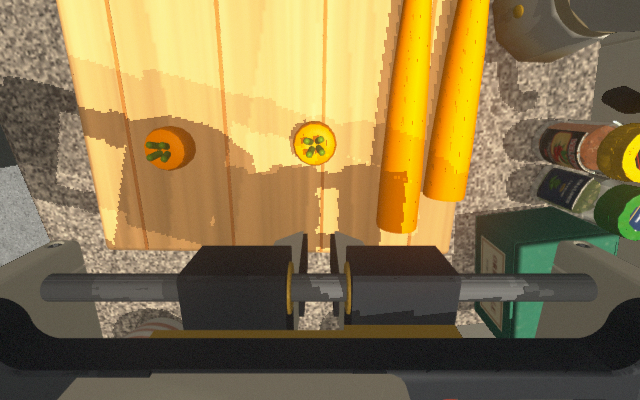

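The end is at pixel (314,143), about board (27, −77). The nearest carrot edge is at x = 73, so the fingers (1–53) clear it.

```bash
python3 -m jog '[[8,-3,10,0,0,0],[7,-1,15,0,0,0],[0,0,15,0,0,0],[0,0,13,0,0,0],[0,0,6,0,0,0],[0,0,0,0,0,0]]' >/dev/null; python3 st.py
python3 -m jog '[[4,0,0,0,0,0],[10,0,0,0,0,0],[14,0,0,0,0,0],[14,0,0,0,0,0],[14,0,0,0,0,0],[14,0,0,0,0,0],[14,0,0,0,0,0],[14,0,0,0,0,0],[14,0,0,0,0,0],[14,0,0,0,0,0],[14,0,0,0,0,0],[14,0,0,0,0,0]]' >/dev/null
python3 -m jog '[[14,0,0,0,0,0],[14,0,0,0,0,0],[14,0,0,0,0,0],[14,0,0,0,0,0],[14,0,0,0,0,0],[14,0,0,0,0,0],[14,0,0,0,0,0],[14,0,0,0,0,0],[14,0,0,0,0,0],[8,0,0,0,0,0],[0,0,0,0,0,0],[0,0,0,0,0,0]]' >/dev/null; python3 st.py
python3 - <<'E'
from fit import *
c=cam("wrist");save("wrist","pics/w6.png")
for d in bot.outline_of("end_1","wrist"):
    print(round(d["p"],2),inv(P0,ray(c,d["pixel"],108)).round(),inv(P0,ray(c,d["pixel"],25)).round(),d["pixel"],d["mask"].sum())
E
```

```text
t 18.4 board [  26.7 -117.3] z 100.6 rot [-3.14e+00 -1.00e-03 -1.00e-03] F [ 0.7  0.3 -0.3] w 12.9
t 20.8 board [ 27.7 170.2] z 101.6 rot [-3.141e+00  0.000e+00 -1.000e-03] F [-0.3 -0.7  0.4] w 12.6
0.86 [-17. 232.] [-42. 222.] [225.6, 142.5] 1395
0.78 [ 23. 232.] [ 20. 223.] [307.8, 141.2] 1212
0.72 [ 58. 206.] [ 75. 182.] [376.3, 192.3] 1320
```

Three are in. Now the last one at (−71, −80).

```bash
python3 -m jog '[[0,0,-25,0,0,0],[-4,0,-35,0,0,0],[-20,-4,0,0,0,0],[-26,-9,0,0,0,0],[-26,-9,0,0,0,0],[-26,-9,0,0,0,0],[-26,-9,0,0,0,0],[-26,-9,0,0,0,0],[-26,-9,0,0,0,0],[-26,-9,0,0,0,0],[-26,-9,0,0,0,0],[-26,-9,0,0,0,0]]' >/dev/null;python3 -m jog '[[-20,-9,0,0,0,0],[-10,-5,0,0,0,0],[0,0,0,0,0,0],[0,0,0,0,0,0]]' >/dev/null; python3 st.py
python3 - <<'E'
from fit import *
c=cam("wrist");save("wrist","pics/w7.png")
for t in("end_1","carrot_1"):
  for d in bot.outline_of(t,"wrist"):
    print(t,round(d["p"],2),inv(P0,ray(c,d["pixel"],110)).round(),d["pixel"],d["mask"].sum())
E
```

```text
t 22.4 board [ -71.5 -117.4] z 161.8 rot [ 3.141e+00 -0.000e+00 -2.000e-03] F [ 0.1 -0.5 -0.8] w 12.7
end_1 0.73 [  50. -220.] [464.4, 333.3] 9
end_1 0.7 [-70. -79.] [318.9, 165.7] 1467
carrot_1 0.91 [124. -52.] [608.0, 125.8] 8746
```

```bash
python3 -m jog '[[0,1,10,0,0,0],[0,0,15,0,0,0],[0,0,15,0,0,0],[0,0,13,0,0,0],[0,0,7,0,0,0],[0,0,0,0,0,0]]' >/dev/null; python3 st.py
python3 -m jog '[[4,0,0,0,0,0],[10,0,0,0,0,0],[14,0,0,0,0,0],[14,0,0,0,0,0],[14,0,0,0,0,0],[14,0,0,0,0,0],[14,0,0,0,0,0],[14,0,0,0,0,0],[14,0,0,0,0,0],[14,0,0,0,0,0],[14,0,0,0,0,0],[14,0,0,0,0,0]]' >/dev/null
python3 -m jog '[[14,0,0,0,0,0],[14,0,0,0,0,0],[14,0,0,0,0,0],[14,0,0,0,0,0],[14,0,0,0,0,0],[14,0,0,0,0,0],[14,0,0,0,0,0],[14,0,0,0,0,0],[14,0,0,0,0,0],[8,0,0,0,0,0],[0,0,0,0,0,0],[0,0,0,0,0,0]]' >/dev/null; python3 st.py
python3 - <<'E'
from fit import *
c=cam("wrist");save("wrist","pics/w8.png")
for d in bot.outline_of("end_1","wrist"):
    print(round(d["p"],2),inv(P0,ray(c,d["pixel"],108)).round(),inv(P0,ray(c,d["pixel"],25)).round(),d["pixel"],d["mask"].sum())
E
```

```text
t 23.2 board [ -71.3 -117.1] z 100.4 rot [-3.139e+00 -1.000e-03 -1.000e-03] F [-0.2 -0.8  0.4] w 13.0
t 25.6 board [-70.4 170.3] z 101.6 rot [-3.141e+00  0.000e+00 -1.000e-03] F [-0.3  0.3  0.3] w 12.6
0.88 [ 30. 207.] [ 85. 184.] [511.6, 191.1] 1372
0.88 [-68. 226.] [-66. 213.] [322.4, 154.9] 1238
0.78 [-52. 234.] [-42. 226.] [354.5, 136.9] 1242
0.65 [-13. 233.] [ 17. 224.] [433.0, 139.4] 1435
```

View pics/w8.png

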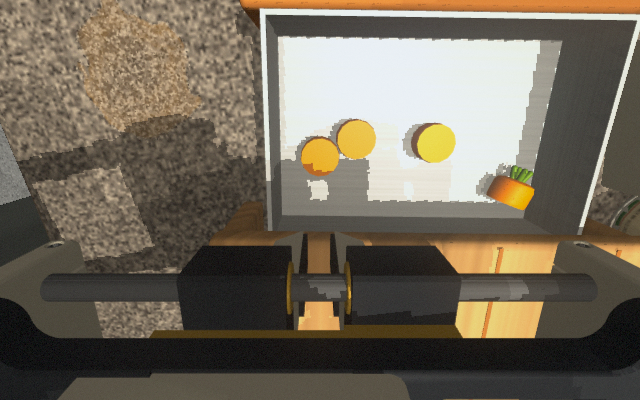

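All four are in the pan, at pixels (320,155), (356,138), (433,142) and (512,192). Next I'll go round outside the front strip, without touching it.

```bash
python3 -m jog '[[0,0,-20,0,0,0],[0,0,-25,0,0,0],[12,5,0,0,0,0],[18,8,0,0,0,0],[18,8,0,0,0,0],[18,8,0,0,0,0],[18,8,0,0,0,0],[18,8,0,0,0,0],[18,8,0,0,0,0],[18,8,0,0,0,0],[18,8,0,0,0,0],[12,3,0,0,0,0]]' 0 >/dev/null;python3 -m jog '[[0,0,0,0,0,0],[0,0,0,0,0,0]]' >/dev/null; python3 st.py
```

```text
t 27.1 board [  1.6 337.9] z 145.7 rot [-3.14e+00  1.00e-03 -1.00e-03] F [ 0.6 -0.4  0.5] w 0.2
```

```bash
python3 -m jog '[[0,0,10,0,0,0],[0,0,18,0,0,0],[0,0,18,0,0,0],[0,0,18,0,0,0],[0,0,18,0,0,0],[0,0,14,0,0,0],[0,0,8,0,0,0],[0,0,0,0,0,0]]' >/dev/null; python3 st.py
python3 -m jog '[[-4,0,0,0,0,0],[-5,0,0,0,0,0],[-5,0,0,0,0,0],[-7,0,0,0,0,0],[-9,0,0,0,0,0],[-10,0,0,0,0,0],[-10,0,0,0,0,0],[-10,0,0,0,0,0],[-10,0,0,0,0,0],[-10,0,0,0,0,0],[-10,0,0,0,0,0],[-10,0,0,0,0,0]]' >/dev/null; python3 st.py
```

```text
t 27.9 board [  1.3 337.7] z 41.3 rot [-3.139e+00  1.000e-03 -2.000e-03] F [-0.7 -0.  -0.8] w 0.1
t 29.1 board [  1.5 237.4] z 42.5 rot [-3.141e+00  0.000e+00 -1.000e-03] F [-1.   2.6  0.7] w 0.5
```

Now 237 → 184, slowing towards the stop.

```bash
python3 -m jog '[[-9,0,0,0,0,0],[-9,0,0,0,0,0],[-9,0,0,0,0,0],[-7,0,0,0,0,0],[-5,0,0,0,0,0],[-4,0,0,0,0,0],[-3,0,0,0,0,0],[0,0,0,0,0,0]]' >/dev/null; python3 st.py
python3 -m jog '[[-2,0,0,0,0,0],[-2,0,0,0,0,0],[0,0,0,0,0,0]]' >/dev/null; python3 st.py
```

```text
t 29.9 board [  2.  191.8] z 42.8 rot [ 3.141e+00  0.000e+00 -1.000e-03] F [ 0.7 -0.2 -0.2] w 0.3
t 30.2 board [  2.  188.2] z 42.9 rot [ 3.141e+00 -0.000e+00 -1.000e-03] F [-0.2  1.  -0.2] w 0.3
```

```bash
python3 -m jog '[[-2,0,0,0,0,0],[-1,0,0,0,0,0],[0,0,0,0,0,0]]' >/dev/null; python3 st.py
python3 -m jog '[[-1,0,0,0,0,0],[-1,0,0,0,0,0],[0,0,0,0,0,0]]' >/dev/null; python3 st.py
```

```text
t 30.5 board [  2.  186.4] z 42.9 rot [ 3.14e+00 -2.00e-03 -2.00e-03] F [ 1.5  6.5 -0.6] w 0.3
t 30.8 board [  2.1 186.3] z 43.0 rot [ 3.14e+00 -5.00e-03 -2.00e-03] F [ 2.1 13.7 -2.4] w 0.2
```

```bash
python3 -m jog '[[-2,0,0,0,0,0],[0,0,0,0,0,0],[0,0,0,0,0,0]]' >/dev/null; python3 st.py
python3 -m jog '[[8,0,0,0,0,0],[12,0,0,0,0,0],[20,0,0,0,0,0],[20,0,0,0,0,0],[20,0,-20,0,0,0],[30,0,-30,0,0,0],[30,0,-30,0,0,0],[30,0,-30,0,0,0],[30,0,-30,0,0,0],[30,-20,0,0,0,0],[30,-30,0,0,0,0],[0,0,0,0,0,0]]' >/dev/null
python3 -m jog '[[20,-40,0,0,0,0],[20,-40,0,0,0,0],[20,-40,0,0,0,0],[20,-40,0,0,0,0],[0,0,0,0,0,0]]' >/dev/null; python3 st.py
python3 - <<'E'
from fit import *
a=save("side","pics/s9.png");b=save("top","pics/t9.png")
k=3
A=cv2.resize(a[150:330,200:400],None,fx=2.4,fy=2.4,interpolation=2);B=cv2.resize(b[110:260,190:390],None,fx=1.6,fy=1.6,interpolation=2)
H=np.zeros((432,800,3),np.uint8);H[:,:480]=A;H[:B.shape[0],480:]=B
cv2.imwrite("pics/fin.png",H[:,:,::-1])
for t,z in(("carrot_1",110),("end_1",25)):
  for d in bot.outline_of(t,"top"):print(t,round(d["p"],2),ray(T,d["pixel"],z).round(),d["pixel"])
E
```

```text
t 31.1 board [  2.1 186.2] z 43.0 rot [ 3.139e+00 -8.000e-03 -2.000e-03] F [ 4.5 22.2 -3.9] w 0.1
t 32.8 board [-212.9  523.7] z 182.9 rot [-3.14   0.     0.004] F [ 0.9 -0.5  0.3] w 0.2
carrot_1 0.79 [ 675. -109.  110.] [327.3, 138.0]
carrot_1 0.64 [ 639. -127.  110.] [334.5, 151.6]
```

View pics/fin.png

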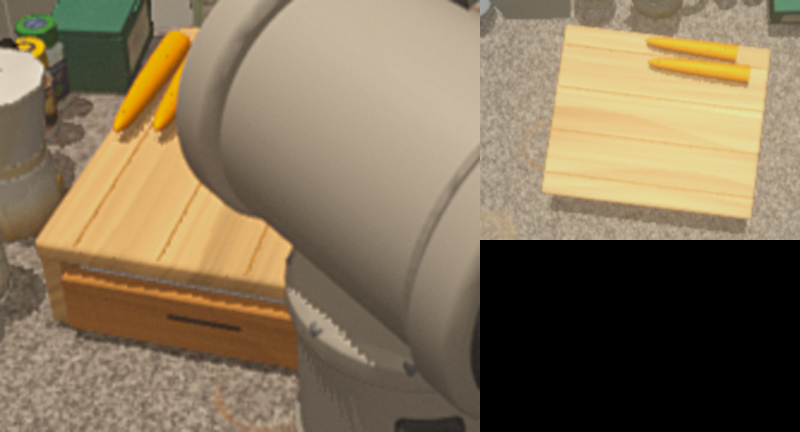

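The tray is home (strip flush at the board's left edge), the board holds only the two carrots, and the arm is clear. Handing in.

```bash
python3 -c "
from plant import bot
print(bot.close_job())"
```

```text
the job is handed in; nothing more can be done
None
```

The job is handed in after about 33 s of robot time: I drew the tray to its end stop, swept all four carrot ends into it and pushed it fully home, with both carrots still on the board; no verdict came back.

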